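# Snap the chisel into its rack

### The arm

A 6-joint arm with a two-finger parallel gripper is mounted at the origin on a cart in front of the work surface, level with it; the furniture and walls round the work are solid. World frame = base frame: x ahead of the robot, y to its left, z up, the work surface at z = 0. Lengths are in m, angles in degrees, forces in N, time in s.
With the tool pointing down it reaches from about 0.3 to 0.75 m from the base axis. Payload 8.5 kg.
Tool frame: the origin (TCP) lies on the centre line of the jaws, within the pads' length; the fingertips stand 17 mm ahead of it and the grasp point (between the pads) lies 2 mm behind it; z points along the fingers, y is the line along which they close (so a half turn about z gives the same grasp; the last joint's range is limited). The gripper opens to 85 mm and grips with 20 to 120 N. Pads are 22 mm wide; open, the fingers measure 114 mm over their backs; the gripper's body (76 mm by 85 mm) begins 54 mm behind the grasp point. The pads swing forward as they close: fully open they stand 13 mm farther back than shut.
Start: joints at [-76.278, 21.807, 74.336, -0, 83.858, -12.336], TCP at [0.242, -0.494, 0.248] pointing down, gripper open.
Joint ranges: [-178.18, 178.18], [-50.72, 133.34], [12.68, 142.11], [-81.47, 261.47], [9.98, 163.14], [-165.26, 165.26]. Speed limits (degrees/s): [136.94, 136.94, 180, 180, 180, 180].

### API

Orientations are given as a 3x3 rotation matrix whose columns are the frame's x, y, z axes.
In Python, from rig import env gives the robot as it stands.
- The arm moves only by the shell command python3 -m handwheel 'ROWS' [OPENING] [FORCE]. ROWS is JSON, a list that holds one entry, the list of rows, each a list of 4 numbers: the shift along the tool's x, y, z in m, then the turn about the tool's z in rad. In form: [[[x, y, z, roll], ...]]. A call has 1 to 5 rows; each row shifts and turns the commanded pose from where the row before left it, along the tool's axes as they then stand; what a row does not reach is not made up. A row lasts 1/12 s, in which the tool goes at most 41.7 mm and 7.16 degrees, less where a joint would pass 70% of its speed; a pose out of reach is approached as far as the arm can. A call is refused whole if a number of a shift passes 0.0417 or a number of a turn 0.125, either way. A call with a gripper value outside its range is refused whole. OPENING is the opening in per cent of the stroke, from 0 (shut) to 100 (fully open), set as the call begins (- or left out, the last holds). The fingers move at their own pace and stop on an object; FORCE is the grip in N (left out, the last holds). Time passes only in rows, so rows that do not move let the fingers close. It gives the time, the measured TCP pose, the force and the opening at its end, in the units of the state.
- env.observe(): the state, without advancing time (a new reading comes with each control period).
- env.get_image(name): name is "scene" or "top"; returns (picture, depth): 384x512x3 uint8, red, green, blue; 384x512 float32, m along the optical axis (not along the pixel's ray), 0 where there is no reading.
- env.camera_params(name): a dict with "K" (3x3 intrinsics, pixels), "rvec" (rotation vector, rad) and "tvec" (3), from world to camera coordinates, as OpenCV has them. Camera axes: x right, y down, z forward; pixel columns grow to the right and rows downward; lengths in m; the calibration is good to about 2 mm. A picture is of the moment at which its call begins. camera_params takes no time and is no camera call.
- env.close_job(): hands the job in, once; it reports no verdict.
The state is a dict: "time_s": time; "q": joint angles; "qvel": joint speeds; "joint_efforts": joint torques, N m; "position": TCP position; "tool_rot": TCP orientation; "ft_force": force on the tool from outside, world axes, zero at the start; "wrist_torque": the same for the moment, N m; "grip_width": finger opening in m.
Only numpy, scipy, OpenCV 4.12 (cv2) and the standard library are available. Lean on these libraries where they do the work, as an engineer would, in place of code of your own. Each camera call takes 0.05 s, during which the arm holds its last target. There are 200 camera calls.

### The job

The loose narrow chisel belongs in the free bay of the chisel rack. Lay it over the two spring clips with its edge just short of the guard block, press the handle gently straight down until both clips have snapped round it, then push the chisel endwise through the clips, gently, until you feel its edge stop against the cork at the end of the guard's pocket, and let go of it there. Do not disturb the marking gauge, the pencil or the tape measure.

Things in the scene. Friction and masses are not known exactly. Their poses are not given: they have to be found in the camera images.
- chisel_grip (a point): Point on the handle's axis of the loose narrow bevel-edge chisel (262 mm long, about 0.16 kg; round wooden handle 118 mm long, 26 to 29 mm across; blade 13 mm wide), 60 mm from the butt, 202 mm from the cutting edge: the place to grip. y axis: along the chisel, from edge to butt; z: out of its upper face. It lies on the bench right of the rack, 14 mm high here, rolled by about 0.17 rad.
- chisel_front (a point): Point on the handle's axis 85 mm from the butt; the handle is 26 mm across here and narrows quickly to a neck from 15 mm further ahead.
- chisel_rear (a point): Point on the handle's axis 19 mm from the butt; the handle is 29 mm across here and tapers evenly to 26 mm at chisel_front.
- chisel_edge (a point): Middle of the chisel's cutting edge (13 mm wide), 4 mm below the line of the handle's axis.
- chisel_rack: The rack, screwed to the bench: plywood board 130x274 mm, 12 mm thick, with two bays 68 mm apart; the far one holds a wide orange-handled chisel (fixed). Origin: centre of its underside. y axis: along the bays, from the edge guard to the handle end (about the robot's right); the free bay lies at x = +34 mm, nearer the robot.
- clip_front (a point): The free bay's clip nearer the guard: two sprung steel fingers, 9 mm wide, lips 18 mm apart over a seat. The point is where the handle's axis lies when seated, 24 mm above the board; same axes as the rack. The lips are 9 mm, the flared tips 17 mm above it. A handle laid on the flares spreads them: the two clips together resist with 7 to 15 N, give way, then pull it down on to the seats.
- clip_rear (a point): The same point of the other clip, 63 mm further along the bay (54 mm are free between the clips for gripper fingers). Its lips are 20 mm apart. Seated, both clips hold the chisel with 4 to 11 N of friction against sliding lengthwise.
- pocket_mouth (a point): Centre of the mouth of the free bay's pocket in the edge guard, a dark wooden block across the board, top 49 mm above the bench. The pocket is 21 mm wide, 19 mm high and roofed, open towards the clips (+y; same axes as the rack); the mouth lies 162 mm from clip_front and 225 mm from clip_rear. A seated chisel's edge comes near mid-height.
- stop_screw: Knurled brass screw behind the guard, 40 mm behind the pocket's mouth (origin: on the guard's rear face; y axis as the rack's). It carries a cork-faced stop inside the pocket, set differently each time: 8 to 22 mm inside the mouth, out of sight, not reported, to be found by feel. The stop does not shift; its cork gives about 0.5 mm at 10 N. When the edge meets it, most of the push that overcame the clips comes to bear on it.
- marking_gauge: The wooden marking gauge, 58x190x64 mm, lying between the robot and the rack; a bystander. Origin: centre of its underside.
- carpenter_pencil: The flat carpenter's pencil, 13x169x8 mm, on the bench near the robot; a bystander. Origin: centre of its underside.
- tape_measure: The tape measure, 34x96x63 mm, standing beyond the loose chisel, right of the rack; a bystander. Origin: centre of its underside.

How it is judged (in metres and radians):
On the way, in this order (a step that is already met when the one before it is completed fails the run):
1. the handle has snapped down into both spring clips, with the edge still outside the pocket (z of chisel_front in the frame of clip_front between -0.0035 and 0.0035 m and x of chisel_front in the frame of clip_front between -0.004 and 0.004 m and z of chisel_rear in the frame of clip_rear between -0.0035 and 0.0035 m and x of chisel_rear in the frame of clip_rear between -0.004 and 0.004 m and y of chisel_edge in the frame of pocket_mouth above -0.003 m), for 0.2 s.
2. the chisel, held by both clips, has been pushed endwise into the pocket until its edge presses on the cork-faced stop with more than 2 N (z of chisel_front in the frame of clip_front between -0.0035 and 0.0035 m and x of chisel_front in the frame of clip_front between -0.004 and 0.004 m and z of chisel_rear in the frame of clip_rear between -0.0035 and 0.0035 m and x of chisel_rear in the frame of clip_rear between -0.004 and 0.004 m and y of chisel_edge in the frame of pocket_mouth between -0.026 and -0.005 m and x of chisel_edge in the frame of pocket_mouth between -0.006 and 0.006 m and contact force between chisel and stop_screw above 2 N), for 0.1 s.
At the end, for the whole second after the job is handed in: The chisel is released and still in both clips (handle axis within 3.5 mm in height and 4 mm sideways of each clip's), face up within 0.45 rad, its edge inside the guard's pocket and left touching the stop (more than 0.3 N) (z of chisel_front in the frame of clip_front between -0.0035 and 0.0035 m and x of chisel_front in the frame of clip_front between -0.004 and 0.004 m and z of chisel_rear in the frame of clip_rear between -0.0035 and 0.0035 m and x of chisel_rear in the frame of clip_rear between -0.004 and 0.004 m and y of chisel_edge in the frame of pocket_mouth between -0.026 and -0.005 m and x of chisel_edge in the frame of pocket_mouth between -0.006 and 0.006 m and contact force between chisel and stop_screw above 0.3 N and angle between chisel_grip's own z axis and vertical below 0.45 rad and linear speed of chisel below 0.01 m/s).
It fails at once if the edge is pressed on the stop with more than 15 N (contact force between chisel and stop_screw above 15 N).
It fails at once if the chisel is forced on the rack (all contacts with board, clips, guard and stop added up) with more than 40 N (contact force between chisel and chisel_rack above 40 N).
It fails at once if the marking gauge, the pencil or the tape measure is shifted more than 20 mm (distance of any of marking_gauge, carpenter_pencil, tape_measure from where it was at the start of the episode above 0.02 m).
It also fails if it takes over 72 s, if anything falls off the work surface, if the arm or the gripper's body presses on something with over 40 N, if the wrist force passes 120 N, or if a joint passes its speed limit or range.

## Working session

There is one attempt and no reset: what is moved stays moved. The work goes in short steps, Python scripts to look and compute and a shell command to move; the robot and the scene stay as the last step left them, time stands still between calls to the robot, and variables do not carry over. Pictures are saved under pics/ and viewed, on a budget of 10 in all, crops included, one or two more only if the job needs it, and the job is handed in when it is done.

```bash
mkdir -p pics; ls
cat > h.py <<'E'
from rig import env
import numpy as np, cv2
def cam(n):
    p=env.camera_params(n);R=cv2.Rodrigues(np.array(p["rvec"],float))[0];return np.array(p["K"]),R,np.array(p["tvec"],float).ravel()
def ray(n,u,v,z):
    "pixel -> world point on plane z"
    K,R,t=cam(n);d=R.T@np.linalg.inv(K)@np.array([u,v,1.]);c=-R.T@t
    return c+d*(z-c[2])/d[2]
def dep(n,u,v,D):
    K,R,t=cam(n);return R.T@(np.linalg.inv(K)@np.array([u,v,1.])*D[int(round(v)),int(round(u))]-t)
def proj(n,P):
    K,R,t=cam(n);q=K@(R@np.array(P,float)+t);return q[:2]/q[2]
E
python3 - <<'E'
from h import *
for n in("scene","top"):
    im,D=env.get_image(n);cv2.imwrite(f"pics/{n}0.png",im[:,:,::-1]);np.save(f"{n}0.npy",D)
    K,R,t=cam(n);print(n,K.round(1).tolist(),(-R.T@t).round(3),R.round(2).tolist())
s=env.observe();print(s["tool_rot"],s["ft_force"],s["grip_width"])
a=cv2.imread("pics/scene0.png");b=cv2.imread("pics/top0.png")
cv2.imwrite("pics/top0b.png",cv2.resize(b,(800,600)))
E
```

```text
pics
scene [[400.0, 0.0, 252.8], [0.0, 400.0, 201.4], [0.0, 0.0, 1.0]] [0.198 0.637 0.674] [[-0.93, -0.37, -0.02], [-0.23, 0.61, -0.76], [0.29, -0.7, -0.65]]
top [[355.9, 0.0, 250.1], [0.0, 355.9, 186.0], [0.0, 0.0, 1.0]] [ 0.444 -0.012  0.925] [[0.01, -1.0, 0.02], [-1.0, -0.01, -0.05], [0.05, -0.02, -1.0]]
[[ 8.98376205e-01  4.39226707e-01 -3.07594204e-04]
 [ 4.39226714e-01 -8.98375306e-01  1.30463353e-03]
 [ 2.96694853e-04 -1.30715531e-03 -9.99999102e-01]] [ 0.10416749 -0.05272672  0.78522931] 0.0854534067214817
```

View pics/top0b.png

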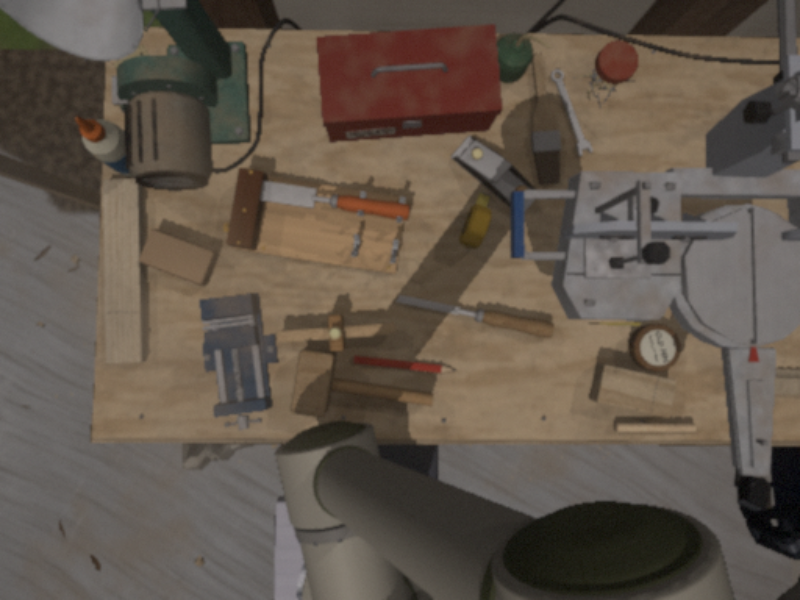

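View pics/scene0.png

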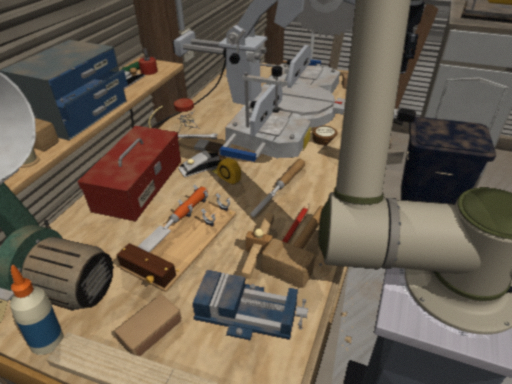

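The top view shows the rack at about (230–410, 165–270) of 800×600, the free bay on the lower side. The loose chisel runs from its edge at (400,298) to its butt at (552,328), the tape is at (477,222), the gauge at (330,330) and the red pencil at (405,365). I'll enlarge it.

Run:
```python
from h import *
b=cv2.imread("pics/top0.png")
c=cv2.convertScaleAbs(b[100:228,142:362],alpha=1.7,beta=15)
c=cv2.resize(c,None,fx=3.6,fy=3.6,interpolation=cv2.INTER_CUBIC)
cv2.imwrite("pics/topc.png",c)
s=cv2.imread("pics/scene0.png")[170:300,100:320]
cv2.imwrite("pics/scenec.png",cv2.resize(cv2.convertScaleAbs(s,alpha=1.3),None,fx=3.6,fy=3.6,interpolation=cv2.INTER_CUBIC))
```

```text
(no output)
```

View pics/topc.png

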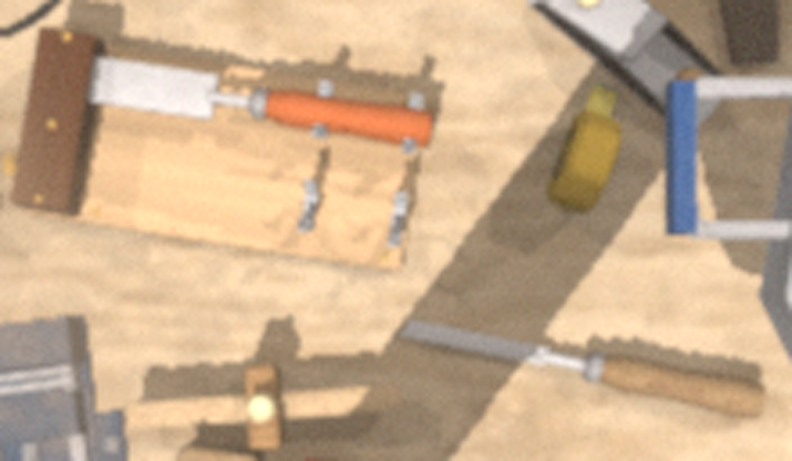

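View pics/scenec.png

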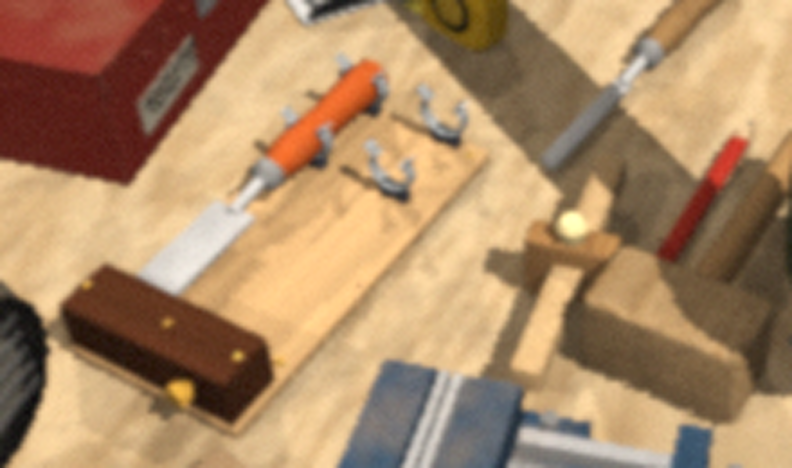

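Enlarged view from the top: clip tips at (312,186)/(306,227) in front and (402,198)/(394,240) at the rear. The guard top's corners are (40,28), (100,38), (77,214) and (15,204), and the board corner is (400,266). The chisel's edge is at (404,330), its ferrule at (592,365) and its butt at (763,397). In the scene crop: board corner (488,152), clip tips (370,145)/(408,152) and (420,90)/(465,97), guard corners (65,302), (105,266) and (270,350). Next I fit the rack pose from both.

```bash
cat > fit.py <<'E'
from h import *
from scipy.optimize import least_squares
T=lambda x,y:(142+(x+.5)/3.6-.5,100+(y+.5)/3.6-.5)
S=lambda x,y:(100+(x+.5)/3.6-.5,170+(y+.5)/3.6-.5)
F=[("top",T(40,28),(-65,-137,49)),("top",T(100,38),(-65,-97,49)),("top",T(77,214),(65,-97,49)),("top",T(15,204),(65,-137,49)),
("top",T(400,266),(65,137,12)),("top",T(309,206.5),(34,65,53)),("top",T(398,219),(34,128,53)),
("scene",S(65,302),(-65,-137,49)),("scene",S(105,266),(-65,-97,49)),("scene",S(270,350),(65,-97,49)),
("scene",S(488,152),(65,137,12)),("scene",S(389,148),(34,65,53)),("scene",S(442.5,93.5),(34,128,53))]
def W(p,q):
    a=p[2];y=np.array([np.sin(a),-np.cos(a),0]);x=np.array([-np.cos(a),-np.sin(a),0])
    q=np.array(q)/1000.;return np.array([p[0],p[1],0])+x*q[0]+y*q[1]+np.array([0,0,q[2]])
def r(p): return np.concatenate([proj(n,W(p,q))-np.array(uv) for n,uv,q in F])
if __name__=="__main__":
    s=least_squares(r,[.55,.15,0],loss="soft_l1");p=s.x;np.save("rack.npy",p)
    print("rack",p.round(4),np.degrees(p[2]).round(2));print(r(p).reshape(-1,2).round(1).tolist())
    for k,q in dict(front=(34,65,36),rear=(34,128,36),mouth=(34,-97,36)).items(): print(k,W(p,q).round(4))
    b=ray("top",*T(763,397),.0145);f=ray("top",*T(592,365),.0125);e=ray("top",*T(404,330),.006)
    print("chisel",b.round(4),f.round(4),e.round(4),"len",np.linalg.norm(b-e))
    for A in (f,e):
        d=(b-A)[:2];print("dir",(d/np.linalg.norm(d)).round(4),"yaw",np.degrees(np.arctan2(d[0],-d[1])).round(2))
    D=np.load("top0.npy")
    for x,y in((700,386),(680,382),(650,376),(640,374),(592,365),(500,348)): 
        print(dep("top",*T(x,y),D).round(4))
    print("scene proj of chisel b,e", [((proj("scene",P)-[100,170])*3.6).round(0).tolist() for P in(b,f,e)])
E
python3 fit.py
```

```text
rack [ 0.6063  0.0908 -0.132 ] -7.56
[[-0.2, -1.9], [-0.9, -2.4], [-2.6, 0.2], [-1.5, 0.7], [1.2, 0.5], [-0.2, -1.0], [0.4, -0.8], [-1.7, 0.8], [0.3, -1.3], [2.2, -2.9], [1.4, -1.3], [0.9, 0.6], [0.5, 0.6]]
front [0.5641 0.0309 0.036 ]
rear [ 0.5558 -0.0316  0.036 ]
mouth [0.5854 0.1915 0.036 ]
chisel [ 0.434  -0.2929  0.0145] [ 0.4556 -0.171   0.0125] [ 0.4796 -0.0367  0.006 ] len 0.26035834494358584
dir [-0.175  -0.9846] yaw -10.08
dir [-0.1752 -0.9845] yaw -10.09
[ 0.4414 -0.2443  0.0281]
[ 0.4441 -0.2312  0.024 ]
[ 0.4481 -0.2091  0.028 ]
[ 0.4495 -0.2025  0.0261]
[ 0.4555 -0.1689  0.0244]
[ 0.4672 -0.1053  0.0111]
scene proj of chisel b,e [[723.0, -30.0], [648.0, 54.0], [552.0, 167.0]]
```

```bash
cat > fit2.py <<'E'
from fit import *
def r2(p):
    w,dy=p[3],p[4]; o=[]
    for n,uv,q in F:
        q=list(q)
        if q[2]==49: q[0]=np.sign(q[0])*w
        if q[2]==53: q[1]+=dy
        o.append(proj(n,W(p,q))-np.array(uv))
    return np.concatenate(o)
s=least_squares(r2,[.55,.15,0,62,0],loss="soft_l1");p=s.x;np.save("rack.npy",p)
print(p.round(4),np.degrees(p[2]));print(r2(p).reshape(-1,2).round(1).tolist())
for k,q in dict(front=(34,65+p[4],36),rear=(34,128+p[4],36),mouth=(34,-97+p[4],36)).items(): print(k,W(p,q).round(4))
for x,y in((309,206.5),(398,219)): print("top ray",ray("top",*T(x,y),.053).round(4))
E
python3 fit2.py
cat > st.py <<'E'
from rig import env
import numpy as np
s=env.observe();R=np.array(s["tool_rot"]);print("t",s["time_s"],"p",np.round(s["position"],4),"yaw",np.degrees(np.arctan2(R[1,0],R[0,0])).round(2),"F",np.round(s["ft_force"],2),"M",np.round(s["wrist_torque"],2),"w",round(s["grip_width"],4),"zt",R[:,2].round(3))
E
H="python3 -m handwheel"
$H '[[[0,0,0,-0.12],[0,0,0,-0.12],[0,0,0,-0.12],[0,0,0,-0.12],[0,0,0,-0.12]]]' 100
$H '[[[0,0,0,-0.12],[0,0,0,-0.12],[0,0,0,-0.1],[0,0,0,0]]]'
python3 st.py
```

```text
[ 0.6061  0.0908 -0.1286 61.8193 -0.1305] -7.366057512556662
[[-0.5, -0.4], [-1.2, -0.9], [-2.3, -0.8], [-1.2, -0.3], [1.3, 0.4], [-0.2, -1.0], [0.4, -0.9], [-0.4, 1.5], [1.6, -0.7], [1.3, -3.4], [1.4, -1.4], [0.9, 0.6], [0.5, 0.5]]
front [0.564  0.0309 0.036 ]
rear [ 0.556  -0.0316  0.036 ]
mouth [0.5848 0.1915 0.036 ]
top ray [0.5617 0.0303 0.053 ]
top ray [ 0.5537 -0.0307  0.053 ]
time_s: 0.52
position: [0.2416, -0.4939, 0.2479]
tool_rot: [[0.488, 0.873, -0.0], [0.873, -0.488, 0.001], [0.001, -0.001, -1.0]]
ft_force: [0.5, -0.7, 0.2]
grip_width: 0.0852
time_s: 0.85
position: [0.2416, -0.4939, 0.248]
tool_rot: [[0.172, 0.985, -0.0], [0.985, -0.172, 0.001], [0.001, -0.0, -1.0]]
ft_force: [-0.1, -0.8, -0.8]
grip_width: 0.0852
t 0.85 p [ 0.2416 -0.4939  0.248 ] yaw 80.12 F [-0.14 -0.79 -0.83] M [ 0.05 -0.    0.01] w 0.0852 zt [-0.     0.001 -1.   ]
```

Run:
```python
from h import *
D=np.load("top0.npy");K,R,t=cam("top")
v,u=np.mgrid[:384,:512];P=(np.linalg.inv(K)@np.stack([u.ravel(),v.ravel(),np.ones(u.size)])*D.ravel()).T
P=(P-t)@R;P=P[D.ravel()>0]
for f in np.linspace(0.3,1,8):
    c=np.array([.2416,-.4939])*(1-f)+np.array([.4449,-.2318])*f
    m=np.linalg.norm(P[:,:2]-c,axis=1)<.075; print(f.round(1),c.round(3),m.sum(),np.percentile(P[m,2],[50,95,100]).round(3) if m.any() else 0)
```

```text
0.3 [ 0.303 -0.415] 2605 [0.016 0.041 0.323]
0.4 [ 0.323 -0.389] 2835 [0.003 0.04  0.043]
0.5 [ 0.343 -0.363] 2803 [0.001 0.04  0.043]
0.6 [ 0.364 -0.337] 2775 [0.001 0.039 0.043]
0.7 [ 0.384 -0.31 ] 2762 [0.001 0.036 0.064]
0.8 [ 0.404 -0.284] 2687 [0.001 0.028 0.064]
0.9 [ 0.425 -0.258] 2695 [0.001 0.028 0.064]
1.0 [ 0.445 -0.232] 2589 [0.001 0.026 0.033]
```

Path is clear. I'll move across and descend to TCP z ≈ 0.088.

```bash
H="python3 -m handwheel"
$H '[[[0.0366,0.0194,0,0],[0.0366,0.0194,0,0],[0.0366,0.0194,0,0],[0.0366,0.0194,0,0]]]' >/dev/null
$H '[[[0.0366,0.0194,0,0],[0.0366,0.0194,0,0],[0.0366,0.0194,0,0],[0.0366,0.0194,0,0]]]'>/dev/null
$H '[[[0,0,0.04,0],[0,0,0.04,0],[0,0,0.04,0],[0,0,0.04,0],[0,0,0,0]]]' >/dev/null
python3 st.py
python3 - <<'E'
from h import *
im,D=env.get_image("scene");c=im[:,:,::-1][60:260,180:380]
cv2.imwrite("pics/g1.png",cv2.resize(c,None,fx=3,fy=3,interpolation=cv2.INTER_CUBIC))
E
```

```text
t 1.9333 p [ 0.443  -0.2306  0.0824] yaw 79.74 F [-0.91  0.64 -0.52] M [0.03 0.04 0.04] w 0.085 zt [-0.009  0.008 -1.   ]
```

View pics/g1.png

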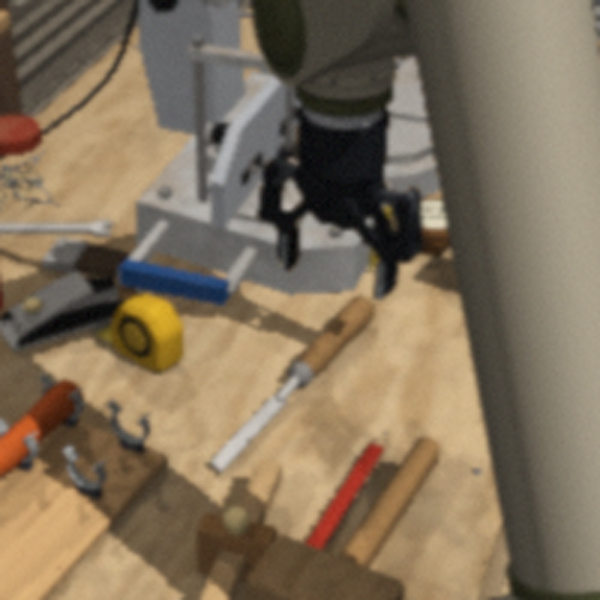

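The fingers straddle the handle at about (350,320), the edge is at (216,467), and bystanders are clear. I'll settle, then descend.

```bash
H="python3 -m handwheel"
python3 - <<'E'
from h import *
print(ray("scene",180+216.5/3-.5,60+467.5/3-.5,.006))
E
$H '[[[0,0,0,0],[0,0,0,0],[0,0,0,0],[0,0,0,0]]]' >/dev/null; python3 st.py
$H '[[[0,0,0.02,0],[0,0,0.02,0],[0,0,0.01,0],[0,0,0,0],[0,0,0,0]]]' >/dev/null; python3 st.py
```

```text
[ 0.48467433 -0.03911909  0.006     ]
t 2.3167 p [ 0.4462 -0.2335  0.0901] yaw 79.89 F [-0.07 -0.12 -0.14] M [ 0.   -0.03 -0.02] w 0.0851 zt [ 0.003 -0.002 -1.   ]
t 2.7333 p [ 0.4459 -0.2332  0.039 ] yaw 79.9 F [ 0.08 -0.33 -0.46] M [-0.06 -0.07 -0.01] w 0.0854 zt [ 0. -0. -1.]
```

```bash
H="python3 -m handwheel"
$H '[[[0,0,0.01,0],[0,0,0.008,0],[0,0,0,0],[0,0,0,0]]]' >/dev/null; python3 st.py
$H '[[[0,0,0,0],[0,0,0,0],[0,0,0,0],[0,0,0,0],[0,0,0,0]]]' 0 60 >/dev/null; python3 st.py
$H '[[[0,0,0,0],[0,0,0,0],[0,0,0,0],[0,0,0,0],[0,0,0,0]]]' >/dev/null; python3 st.py
```

```text
t 3.0667 p [ 0.4458 -0.2331  0.0207] yaw 79.92 F [-1.54  0.35  0.01] M [-0.02  0.08  0.02] w 0.0853 zt [ 0. -0. -1.]
t 3.4833 p [ 0.4456 -0.233   0.0205] yaw 79.92 F [-4.64  2.12 24.92] M [0.28 0.74 0.14] w 0.0257 zt [-0. -0. -1.]
t 3.9 p [ 0.4457 -0.233   0.0207] yaw 79.92 F [-0.87 -0.11  5.29] M [0.07 0.28 0.09] w 0.0255 zt [ 0. -0. -1.]
```

```bash
H="python3 -m handwheel"
$H '[[[0,0,-0.015,0],[0,0,-0.035,0],[0,0,-0.035,0],[0,0,-0.025,0],[0,0,0,0]]]' >/dev/null
$H '[[[0,0,0,0],[0,0,0,0],[0,0,0,0]]]' >/dev/null; python3 st.py
python3 - <<'E'
from h import *
im,D=env.get_image("scene");c=im[:,:,::-1][60:260,180:380]
cv2.imwrite("pics/g2.png",cv2.resize(c,None,fx=3,fy=3,interpolation=cv2.INTER_CUBIC));np.save("s2.npy",D)
im,D=env.get_image("top");cv2.imwrite("pics/t2.png",im[:,:,::-1]);np.save("t2.npy",D)
E
```

```text
t 4.5667 p [ 0.4451 -0.2325  0.1288] yaw 79.91 F [ 0.94 -0.68 -2.23] M [-0.01  0.04  0.03] w 0.0254 zt [-0.002  0.002 -1.   ]
```

View pics/g2.png

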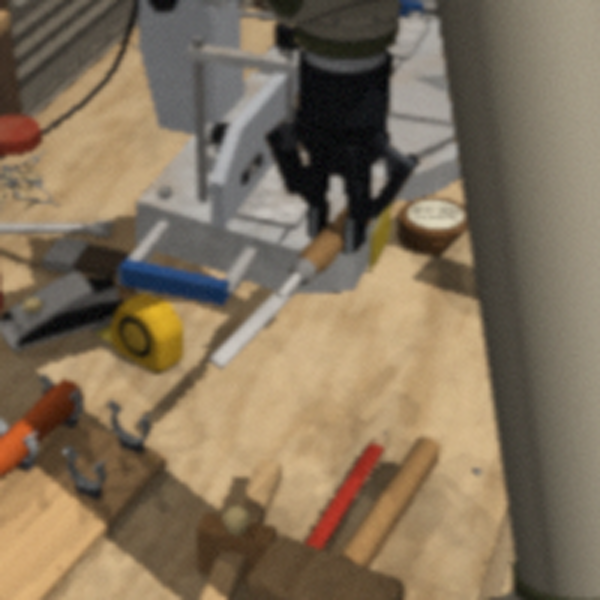

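Chisel held, edge at (218,361), ferrule at (303,268). I'll check the tilt using depth and project the expected edge.

Run:
```python
from h import *
D=np.load("s2.npy")
c=lambda x,y:(180+(x+.5)/3-.5,60+(y+.5)/3-.5)
for x,y in((224,355),(238,341),(255,323),(270,307),(303,266),(318,250),(325,243)): print(x,y,dep("scene",*c(x,y),D).round(4))
for z in(.11,.115): print("edge ray",z,ray("scene",*c(218,361),z).round(4))
p=env.observe()["position"];d=np.array([-.175,-.985]);
g=np.array([*p[:2],.122]);e=g-0.202*np.array([*d,0]);e[2]=.1136;print("edge exp",e.round(4),((proj("scene",e)-[180,60]+.5)*3-.5).round(1))
```

```text
224 355 [ 0.4776 -0.0445  0.1198]
238 341 [ 0.4742 -0.0654  0.1195]
255 323 [ 0.47   -0.0922  0.1197]
270 307 [ 0.4662 -0.1166  0.1201]
303 266 [ 0.4552 -0.1658  0.1318]
318 250 [ 0.4494 -0.1875  0.1357]
325 243 [ 0.4468 -0.1982  0.1368]
edge ray 0.11 [ 0.484  -0.0477  0.11  ]
edge ray 0.115 [ 0.4815 -0.0416  0.115 ]
edge exp [ 0.4806 -0.0337  0.1136] [215.2 368.6]
```

Run:
```python
from h import *
D=np.load("t2.npy");K,R,t=cam("top");im=cv2.imread("pics/t2.png")
e=proj("top",[.4803,-.036,.118]);print("pred edge px",e)
v,u=np.mgrid[:384,:512];P=((np.linalg.inv(K)@np.stack([u.ravel(),v.ravel(),np.ones(u.size)])*D.ravel()).T-t)@R
m=(P[:,2]>.10)&(P[:,2]<.135)&(abs(P[:,0]-.475)<.03)&(P[:,1]>-.16)&(P[:,1]<0)
Q=P[m];print(len(Q),Q[:,1].max());ys=Q[:,1]
for a in np.arange(-.16,-.02,.02):
    k=(ys>=a)&(ys<a+.02); 
    if k.any(): print(a.round(2),k.sum(),Q[k].mean(0).round(4))
x0,y0=int(e[0])-60,int(e[1])-30
cv2.imwrite("pics/t2c.png",cv2.resize(im[y0:y0+60,x0:x0+120],None,fx=6,fy=6,interpolation=cv2.INTER_CUBIC));print(x0,y0)
```

```text
pred edge px [254.87775684 189.07798936]
300 -0.034191328773929185
-0.16 37 [ 0.461  -0.1495  0.1228]
-0.14 52 [ 0.4643 -0.1295  0.1191]
-0.12 49 [ 0.4674 -0.1098  0.1185]
-0.1 49 [ 0.471  -0.0903  0.1183]
-0.08 52 [ 0.4739 -0.0704  0.1179]
-0.06 52 [ 0.4777 -0.0499  0.1178]
-0.04 9 [ 0.477  -0.0374  0.1165]
194 159
```

View pics/t2c.png

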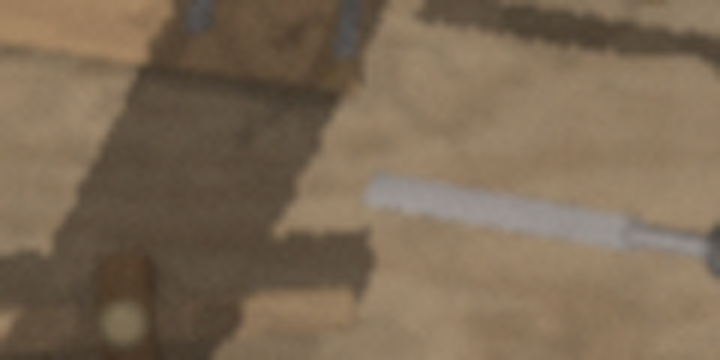

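Edge at (366,190) in this crop agrees with the prediction to 1–2 mm, and the blade is level. Next I rotate, traverse and partly descend above the bay.

```bash
H="python3 -m handwheel"
$H '[[[0,0,0,-0.04],[0.0333,0.0116,0,0],[0.0333,0.0116,0,0],[0.0333,0.0116,0,0]]]' >/dev/null
$H '[[[0.0333,0.0116,0,0],[0.0333,0.0116,0,0],[0.0333,0.0116,0,0],[0.0333,0.0116,0,0]]]'>/dev/null
$H '[[[0,0,0,0],[0,0,0,0],[0,0,0,0],[0,0,0,0]]]' >/dev/null; python3 st.py
$H '[[[0,0,0.02,0],[0,0,0.02,0],[0,0,0.01,0],[0,0,0,0],[0,0,0,0]]]' >/dev/null; python3 st.py
```

```text
t 5.6667 p [ 0.5573 -0.0139  0.1299] yaw 82.14 F [-0.88 -0.7  -0.87] M [-0.1   0.03 -0.03] w 0.0254 zt [-0.001  0.    -1.   ]
t 6.0833 p [ 0.5577 -0.0137  0.0804] yaw 82.15 F [ 0.5   0.03 -0.94] M [-0.01 -0.03  0.04] w 0.0255 zt [-0.001  0.    -1.   ]
```

Run:
```python
from h import *
im,D=env.get_image("top");np.save("t3.npy",D);c=cv2.convertScaleAbs(im[:,:,::-1][95:185,140:280],alpha=1.6,beta=15)
a=cv2.resize(c,None,fx=5,fy=5,interpolation=cv2.INTER_CUBIC)
im,D2=env.get_image("scene");np.save("s3.npy",D2);cv2.imwrite("pics/s3.png",im[:,:,::-1])
b=cv2.resize(cv2.convertScaleAbs(im[:,:,::-1][165:295,100:260],alpha=1.3),None,fx=5,fy=5,interpolation=cv2.INTER_CUBIC)
cv2.imwrite("pics/t3.png",a);cv2.imwrite("pics/s3c.png",b[:600])
```

```text
(no output)
```

View pics/t3.png

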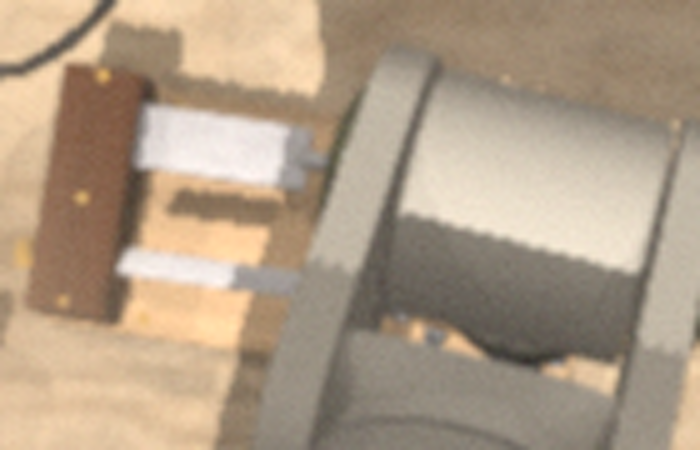

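View pics/s3c.png

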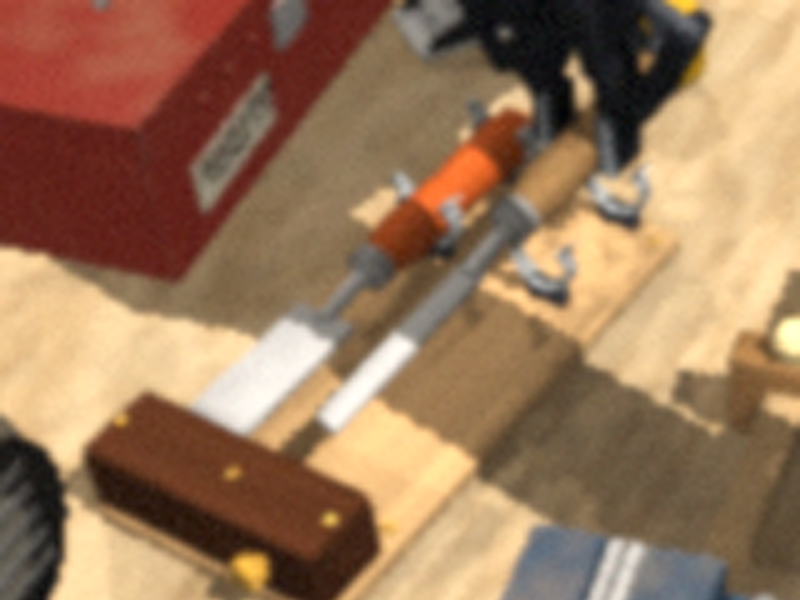

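The top view shows the edge at (117,263) and the guard's top mouth-side edge running (140,82)→(107,320). The scene view shows the edge middle at (328,424), the guard's near mouth corner (375,505) and clip tips (570,252)/(515,243). I'll compute the gap and the lateral offset.

Run:
```python
from fit import *
T3=lambda x,y:(140+(x+.5)/5-.5,95+(y+.5)/5-.5)
S3=lambda x,y:(100+(x+.5)/5-.5,165+(y+.5)/5-.5)
p=np.load("rack.npy")
def rk(P):
    a=p[2];d=P-np.array([p[0],p[1],0]);y=np.array([np.sin(a),-np.cos(a),0]);x=np.array([-np.cos(a),-np.sin(a),0]);return np.round(1000*np.array([d@x,d@y,P[2]]),1)
print("edge top",rk(ray("top",*T3(117,263),.070)),"blade mid",rk(ray("top",*T3(233,277),.070)),"scene edge",rk(ray("scene",*S3(328,424),.070)))
for q in((140,82),(107,320),(67,66),(28,305),(103,76),(81,198),(63,300)): print("guard top",rk(ray("top",*T3(*q),.049)))
print("guard scene",[rk(ray("scene",*S3(*q),.049)) for q in((150,394),(375,505),(88,455),(330,518),(233,472),(120,418))])
print("clips top",[rk(ray("top",*T(*q),.053)) for q in((309,206.5),(398,219))],"scene",[rk(ray("scene",*S(*q),.053)) for q in((389,148),(442.5,93.5))])
print("orange blade edge top", rk(ray("top",*T3(138,138),.033)))
print("corner board top",rk(ray("top",*T(400,266),.012)),rk(ray("scene",*S(488,152),.012)))
print("TCP",rk(np.array(env.observe()["position"])))
# depth of guard top & blade in top/scene
D=np.load("t3.npy");print([rk(dep("top",*T3(*q),D)) for q in((90,200),(75,280),(170,265),(260,280),(130,263))])
```

```text
edge top [ 36.6 -90.3  70. ] blade mid [ 35.5 -34.1  70. ] scene edge [ 32.9 -90.3  70. ]
guard top [-57.3 -97.9  49. ]
guard top [ 62.6 -96.2  49. ]
guard top [ -60.2 -134.9   49. ]
guard top [  60.6 -135.7   49. ]
guard top [ -57.7 -116.5   49. ]
guard top [   4.3 -118.    49. ]
guard top [  55.8 -119.1   49. ]
guard scene [array([-62.2, -99. ,  49. ]), array([  63. , -102.9,   49. ]), array([ -60.8, -138.2,   49. ]), array([  51.1, -117.1,   49. ]), array([  -0.4, -116.6,   49. ]), array([ -63.8, -115.9,   49. ])]
clips top [array([36.3, 65.8, 53. ]), array([ 36.3, 127.3,  53. ])] scene [array([30.9, 65.6, 53. ]), array([ 31.8, 129.1,  53. ])]
orange blade edge top [-32.6 -98.6  33. ]
corner board top [ 64.4 133.5  12. ] [ 64.6 130.8  12. ]
TCP [ 34.1 109.6  81.3]
[array([   4.6, -113.5,   48.7]), array([  45.3, -114.3,   50.7]), array([ 33.3, -66. ,  65. ]), array([ 35.1, -21. ,  69.9]), array([ 35.3, -84.9,  66.6])]
```

The gap is about 6.7 mm and lateral alignment agrees to 1–2 mm in both cameras. I'll go forward 2 mm, down to just above the flares, then in small steps.

```bash
H="python3 -m handwheel"
$H '[[[0.002,0,0.005,0],[0,0,0.006,0],[0,0,0.004,0],[0,0,0,0],[0,0,0,0]]]' >/dev/null; python3 st.py
$H '[[[0,0,0.002,0],[0,0,0.001,0],[0,0,0,0],[0,0,0,0]]]' >/dev/null; python3 st.py
$H '[[[0,0,0.002,0],[0,0,0.001,0],[0,0,0,0],[0,0,0,0]]]' >/dev/null; python3 st.py
$H '[[[0,0,0.001,0],[0,0,0.001,0],[0,0,0,0],[0,0,0,0]]]' >/dev/null; python3 st.py
```

```text
t 6.6 p [ 0.5578 -0.011   0.065 ] yaw 82.21 F [-1.2   0.2  -0.58] M [-0.04  0.12  0.02] w 0.0255 zt [-0.001  0.    -1.   ]
t 6.9333 p [ 0.5578 -0.011   0.0625] yaw 82.21 F [-2.47  0.94  2.83] M [ 0.08  0.45 -0.01] w 0.026 zt [-0.  0. -1.]
t 7.2667 p [ 0.5577 -0.011   0.0594] yaw 82.21 F [-3.73  0.51  5.19] M [0.09 0.67 0.01] w 0.0253 zt [-0.001  0.    -1.   ]
t 7.6 p [ 0.5579 -0.011   0.0576] yaw 82.21 F [-4.32  0.17  6.25] M [ 0.13  0.67 -0.02] w 0.0255 zt [ 0. -0. -1.]
```

Contact, with a sideways force of −4 N in x, so the chisel sits slightly too far in +x. I'll shift 1.5 mm and continue.

```bash
H="python3 -m handwheel"
$H '[[[0,-0.0015,0,0],[0,0,0,0],[0,0,0,0]]]' >/dev/null; python3 st.py
$H '[[[0,0,0.001,0],[0,0,0.001,0],[0,0,0,0],[0,0,0,0]]]' >/dev/null; python3 st.py
$H '[[[0,0,0.001,0],[0,0,0.001,0],[0,0,0,0],[0,0,0,0]]]' >/dev/null; python3 st.py
```

```text
t 7.85 p [ 0.557  -0.0109  0.0577] yaw 82.2 F [-1.34  1.62  5.4 ] M [ 0.06  0.25 -0.08] w 0.0254 zt [ 0.001 -0.    -1.   ]
t 8.1833 p [ 0.5567 -0.0109  0.0553] yaw 82.21 F [-1.1   1.36  1.88] M [-0.07  0.19 -0.06] w 0.0257 zt [ 0.001 -0.    -1.   ]
t 8.5167 p [ 0.5565 -0.011   0.0529] yaw 82.2 F [ 0.05 -0.85 -1.12] M [-0.11 -0.09 -0.07] w 0.0253 zt [-0.  0. -1.]
```

```bash
H="python3 -m handwheel"
$H '[[[0,0,0.001,0],[0,0,0.001,0],[0,0,0,0],[0,0,0,0]]]' >/dev/null; python3 st.py
$H '[[[0,0,0.001,0],[0,0,0.001,0],[0,0,0,0],[0,0,0,0]]]' >/dev/null; python3 st.py
$H '[[[0,0,0.001,0],[0,0,0.001,0],[0,0,0,0],[0,0,0,0]]]' >/dev/null; python3 st.py
```

```text
t 8.85 p [ 0.5565 -0.0109  0.0512] yaw 82.21 F [-0.5   0.08  0.77] M [-0.17  0.1  -0.09] w 0.0254 zt [-0. -0. -1.]
t 9.1833 p [ 0.5563 -0.0108  0.0488] yaw 82.21 F [ 0.25 -0.82 -3.72] M [-0.06 -0.09  0.06] w 0.0256 zt [-0.001  0.    -1.   ]
t 9.5167 p [ 0.5564 -0.0109  0.0469] yaw 82.21 F [ 1.44 -0.2  -6.97] M [-0.18 -0.31 -0.02] w 0.0258 zt [-0.001  0.    -1.   ]
```

```bash
H="python3 -m handwheel"
$H '[[[0,0,0.001,0],[0,0,0.001,0],[0,0,0,0],[0,0,0,0]]]' >/dev/null; python3 st.py
$H '[[[0,0,0.001,0],[0,0,0,0],[0,0,0,0]]]' >/dev/null; python3 st.py
$H '[[[0,0,0.001,0],[0,0,0,0],[0,0,0,0]]]' >/dev/null; python3 st.py
```

```text
t 9.85 p [ 0.5563 -0.0109  0.045 ] yaw 82.21 F [ 0.82  0.04 -6.01] M [-0.19 -0.22 -0.  ] w 0.0255 zt [-0.001  0.    -1.   ]
t 10.1 p [ 0.5565 -0.0109  0.0441] yaw 82.21 F [ 1.5  -1.22 -6.85] M [-0.26 -0.21 -0.02] w 0.0256 zt [-0. -0. -1.]
t 10.35 p [ 0.5566 -0.0109  0.0434] yaw 82.2 F [ 2.06  0.18 -4.54] M [-0.12 -0.12  0.01] w 0.0254 zt [ 0.  0. -1.]
```

```bash
H="python3 -m handwheel"
$H '[[[0,0,0.001,0],[0,0,0,0],[0,0,0,0]]]' >/dev/null; python3 st.py
$H '[[[0,0,0.0007,0],[0,0,0,0],[0,0,0,0]]]' >/dev/null; python3 st.py
$H '[[[0,0,0,0],[0,0,0,0],[0,0,0,0]]]' >/dev/null; python3 st.py
```

```text
t 10.6 p [ 0.5567 -0.0109  0.043 ] yaw 82.21 F [-2.01  0.47  4.21] M [ 0.03  0.22 -0.02] w 0.0255 zt [ 0.001 -0.    -1.   ]
t 10.85 p [ 0.5568 -0.0109  0.0429] yaw 82.21 F [-2.85 -0.1  11.88] M [0.03 0.54 0.  ] w 0.0252 zt [ 0.001 -0.    -1.   ]
t 11.1 p [ 0.5568 -0.0109  0.0429] yaw 82.21 F [-3.25 -0.1  11.38] M [ 0.04  0.51 -0.01] w 0.0255 zt [ 0.001 -0.    -1.   ]
```

Seated: z force balanced at 11 N with almost no pitching moment, so both clips carry. I'll relax the press and the sideways load, then begin the endwise push (first 8 mm, before the earliest possible stop).

```bash
H="python3 -m handwheel"
$H '[[[0,-0.0003,-0.001,0],[0,0,0,0],[0,0,0,0]]]' >/dev/null; python3 st.py
$H '[[[0.001,0,0,0],[0.001,0,0,0],[0,0,0,0]]]' >/dev/null; python3 st.py
$H '[[[0.001,0,0,0],[0.001,0,0,0],[0,0,0,0]]]' >/dev/null; python3 st.py
$H '[[[0.001,0,0,0],[0.001,0,0,0],[0,0,0,0]]]' >/dev/null; python3 st.py
$H '[[[0.001,0,0,0],[0.001,0,0,0],[0,0,0,0]]]' >/dev/null; python3 st.py
```

```text
t 11.35 p [ 0.5566 -0.0109  0.043 ] yaw 82.2 F [ 0.47 -0.4   4.15] M [-0.06 -0.12 -0.05] w 0.0256 zt [ 0.001 -0.    -1.   ]
t 11.6 p [ 0.5569 -0.0094  0.043 ] yaw 82.2 F [-0.   -3.33  4.24] M [-0.58 -0.11 -0.13] w 0.0256 zt [ 0.001 -0.001 -1.   ]
t 11.85 p [ 0.5572 -0.0075  0.0431] yaw 82.2 F [ 0.41 -4.37  6.18] M [-0.71 -0.02 -0.14] w 0.0258 zt [ 0.001 -0.001 -1.   ]
t 12.1 p [ 0.5575 -0.0057  0.0431] yaw 82.2 F [ 0.33 -5.67  5.24] M [-0.82 -0.02 -0.07] w 0.0255 zt [ 0.001 -0.002 -1.   ]
t 12.35 p [ 0.5578 -0.0038  0.0432] yaw 82.2 F [-0.67 -5.16  6.72] M [-0.86 -0.04 -0.13] w 0.0254 zt [ 0.001 -0.002 -1.   ]
```

Clip friction is about 5.2 N. I'll continue in guarded 0.5 mm steps, aborting the chain if |Fy| passes 7 N.

```bash
cat > g.py <<'E'
import sys
from rig import env
s=env.observe();f=s["ft_force"];print(round(s["position"][1],4),[round(float(x),1) for x in f],round(s["position"][2],4))
sys.exit(abs(f[1])>float(sys.argv[1]))
E
H="python3 -m handwheel"; G="python3 g.py 7"
$H '[[[0.0005,0,0,0],[0.0005,0,0,0],[0,0,0,0]]]' >/dev/null && $G &&
$H '[[[0.0005,0,0,0],[0.0005,0,0,0],[0,0,0,0]]]' >/dev/null && $G &&
$H '[[[0.0005,0,0,0],[0.0005,0,0,0],[0,0,0,0]]]' >/dev/null && $G &&
$H '[[[0.0005,0,0,0],[0,0,0,0]]]' >/dev/null && $G &&
$H '[[[0.0005,0,0,0],[0,0,0,0]]]' >/dev/null && $G &&
$H '[[[0.0005,0,0,0],[0,0,0,0]]]' >/dev/null && $G &&
$H '[[[0.0005,0,0,0],[0,0,0,0]]]' >/dev/null && $G &&
$H '[[[0.0005,0,0,0],[0,0,0,0]]]' >/dev/null && $G &&
$H '[[[0.0005,0,0,0],[0,0,0,0]]]' >/dev/null && $G &&
$H '[[[0.0005,0,0,0],[0,0,0,0]]]' >/dev/null && $G &&
$H '[[[0.0005,0,0,0],[0,0,0,0]]]' >/dev/null && $G
```

```text
-0.003 [-0.7, -7.7, 5.9] 0.0431True
```

```bash
H="python3 -m handwheel"
$H '[[[0,0,0,0],[0,0,0,0]]]' >/dev/null; python3 g.py 7
$H '[[[0,0,0,0],[0,0,0,0]]]' >/dev/null; python3 g.py 7
```

```text
-0.003 [0.2, -6.7, 6.3] 0.0431
-0.003 [0.2, -7.1, 6.1] 0.0432False
True
```

Push resistance rose to 7 N with 6 N of downward preload. I'll take off the preload first.

```bash
H="python3 -m handwheel"
$H '[[[0,0,-0.0005,0],[0,0,0,0],[0,0,0,0]]]' >/dev/null; python3 st.py
$H '[[[0.0005,0,0,0],[0,0,0,0],[0,0,0,0]]]' >/dev/null; python3 st.py
$H '[[[0.0005,0,0,0],[0,0,0,0],[0,0,0,0]]]' >/dev/null; python3 st.py
python3 - <<'E'
from h import *
im,D2=env.get_image("scene")
b=cv2.resize(cv2.convertScaleAbs(im[:,:,::-1][175:285,105:245],alpha=1.3),None,fx=5.4,fy=5.4,interpolation=cv2.INTER_CUBIC)
cv2.imwrite("pics/s4c.png",b)
E
```

```text
t 13.1833 p [ 0.5579 -0.0027  0.0432] yaw 82.2 F [ 1.   -5.59  2.51] M [-0.79 -0.22 -0.11] w 0.0255 zt [ 0.001 -0.001 -1.   ]
t 13.4333 p [ 0.558  -0.0022  0.0432] yaw 82.2 F [ 1.32 -4.37  1.64] M [-0.74 -0.25 -0.15] w 0.0253 zt [ 0.001 -0.001 -1.   ]
t 13.6833 p [ 0.5581 -0.0016  0.0432] yaw 82.2 F [ 1.61 -4.5   1.68] M [-0.74 -0.21 -0.14] w 0.0253 zt [ 0.001 -0.001 -1.   ]
```

View pics/s4c.png

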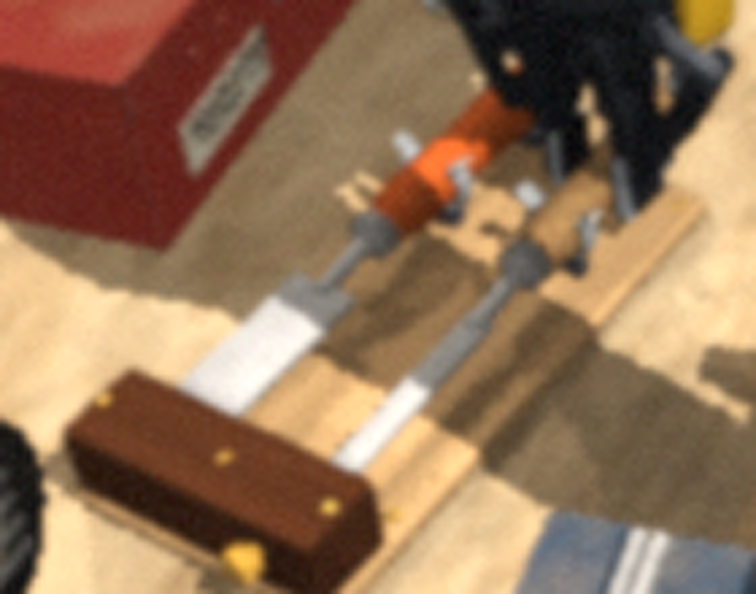

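The chisel is clipped in the front clip (about (555,225)), and its blade enters the guard around (350,465). Resistance fell back to 4.5 N with the preload off, so the push is just friction. I'll continue with the guard at 6.3 N.

```bash
H="python3 -m handwheel"; G="python3 g.py 6.3"
$H '[[[0.0005,0,0,0],[0.0005,0,0,0],[0,0,0,0]]]' >/dev/null && $G &&
$H '[[[0.0005,0,0,0],[0.0005,0,0,0],[0,0,0,0]]]' >/dev/null && $G &&
$H '[[[0.0005,0,0,0],[0,0,0,0]]]' >/dev/null && $G &&
$H '[[[0.0005,0,0,0],[0,0,0,0]]]' >/dev/null && $G &&
$H '[[[0.0005,0,0,0],[0,0,0,0]]]' >/dev/null && $G &&
$H '[[[0.0005,0,0,0],[0,0,0,0]]]' >/dev/null && $G &&
$H '[[[0.0005,0,0,0],[0,0,0,0]]]' >/dev/null && $G &&
$H '[[[0.0005,0,0,0],[0,0,0,0]]]' >/dev/null && $G &&
$H '[[[0.0005,0,0,0],[0,0,0,0]]]' >/dev/null && $G &&
$H '[[[0.0005,0,0,0],[0,0,0,0]]]' >/dev/null && $G &&
$H '[[[0.0005,0,0,0],[0,0,0,0]]]' >/dev/null && $G
```

```text
-0.0007 [0.4, -5.1, 1.3] 0.0433False
```

```bash
sed -i 's/sys.exit(\(.*\))$/sys.exit(int(\1))/' g.py; tail -1 g.py; H="python3 -m handwheel"; G="python3 g.py 6.3"
$H '[[[0.0005,0,0,0],[0.0005,0,0,0],[0,0,0,0]]]' >/dev/null && $G &&
$H '[[[0.0005,0,0,0],[0,0,0,0]]]' >/dev/null && $G &&
$H '[[[0.0005,0,0,0],[0,0,0,0]]]' >/dev/null && $G &&
$H '[[[0.0005,0,0,0],[0,0,0,0]]]' >/dev/null && $G &&
$H '[[[0.0005,0,0,0],[0,0,0,0]]]' >/dev/null && $G &&
$H '[[[0.0005,0,0,0],[0,0,0,0]]]' >/dev/null && $G &&
$H '[[[0.0005,0,0,0],[0,0,0,0]]]' >/dev/null && $G &&
$H '[[[0.0005,0,0,0],[0,0,0,0]]]' >/dev/null && $G &&
$H '[[[0.0005,0,0,0],[0,0,0,0]]]' >/dev/null && $G &&
$H '[[[0.0005,0,0,0],[0,0,0,0]]]' >/dev/null && $G
```

```text
sys.exit(int(abs(f[1])>float(sys.argv[1])))
0.0002 [1.7, -5.6, 3.0] 0.0432
0.0007 [1.1, -6.3, 1.8] 0.0432
0.0012 [0.5, -5.4, 2.7] 0.0433
0.0017 [0.3, -5.8, 2.0] 0.0433
0.0021 [1.2, -5.4, 3.5] 0.0432
0.0026 [2.0, -7.1, 3.0] 0.0432
```

```bash
H="python3 -m handwheel"; G="python3 g.py 7.3"
$H '[[[0,0,-0.0003,0],[0,0,0,0]]]' >/dev/null && $G &&
$H '[[[0.0005,0,0,0],[0,0,0,0]]]' >/dev/null && $G &&
$H '[[[0.0005,0,0,0],[0,0,0,0]]]' >/dev/null && $G &&
$H '[[[0.0005,0,0,0],[0,0,0,0]]]' >/dev/null && $G &&
$H '[[[0.0005,0,0,0],[0,0,0,0]]]' >/dev/null && $G &&
$H '[[[0.0005,0,0,0],[0,0,0,0]]]' >/dev/null && $G &&
$H '[[[0.0005,0,0,0],[0,0,0,0]]]' >/dev/null && $G &&
$H '[[[0.0005,0,0,0],[0,0,0,0]]]' >/dev/null && $G &&
$H '[[[0.0005,0,0,0],[0,0,0,0]]]' >/dev/null && $G &&
$H '[[[0.0005,0,0,0],[0,0,0,0]]]' >/dev/null && $G &&
$H '[[[0.0005,0,0,0],[0,0,0,0]]]' >/dev/null && $G
```

```text
0.0027 [1.9, -5.7, -0.2] 0.0433
0.0032 [1.4, -5.1, 0.2] 0.0433
0.0038 [2.0, -5.8, 0.5] 0.0433
0.0043 [1.3, -5.3, 1.2] 0.0433
0.0048 [1.7, -4.5, 0.3] 0.0433
0.0053 [1.4, -4.2, -0.1] 0.0433
0.0058 [1.7, -4.8, -0.1] 0.0433
0.0063 [1.4, -5.4, 0.2] 0.0433
0.0068 [1.4, -4.9, 0.5] 0.0433
0.0072 [1.4, -5.2, 0.2] 0.0433
0.0078 [2.3, -5.7, 0.6] 0.0433
```

```bash
H="python3 -m handwheel"; G="python3 g.py 7"
$H '[[[0.0005,0,0,0],[0,0,0,0]]]' >/dev/null && $G &&
$H '[[[0.0005,0,0,0],[0,0,0,0]]]' >/dev/null && $G &&
$H '[[[0.0005,0,0,0],[0,0,0,0]]]' >/dev/null && $G &&
$H '[[[0.0005,0,0,0],[0,0,0,0]]]' >/dev/null && $G &&
$H '[[[0.0005,0,0,0],[0,0,0,0]]]' >/dev/null && $G &&
$H '[[[0.0005,0,0,0],[0,0,0,0]]]' >/dev/null && $G &&
$H '[[[0.0005,0,0,0],[0,0,0,0]]]' >/dev/null && $G &&
$H '[[[0.0005,0,0,0],[0,0,0,0]]]' >/dev/null && $G &&
$H '[[[0.0005,0,0,0],[0,0,0,0]]]' >/dev/null && $G &&
$H '[[[0.0005,0,0,0],[0,0,0,0]]]' >/dev/null && $G
```

```text
0.0083 [2.0, -5.1, -0.2] 0.0433
0.0088 [1.8, -4.7, 0.2] 0.0433
0.0092 [2.2, -5.3, -0.3] 0.0433
0.0098 [2.8, -4.6, 0.5] 0.0433
0.0102 [1.8, -6.4, -0.1] 0.0433
0.0104 [2.0, -6.8, 0.5] 0.0433
0.0106 [1.0, -8.9, -0.2] 0.0433
```

Stop felt at TCP y ≈ 0.010: travel per step dropped and the force climbs. One small step more, hold, then release with a partial opening.

```bash
H="python3 -m handwheel"
$H '[[[0.0002,0,0,0],[0,0,0,0],[0,0,0,0]]]' >/dev/null; python3 st.py
$H '[[[0,0,0,0],[0,0,0,0],[0,0,0,0]]]' >/dev/null; python3 st.py
```

```text
t 18.3167 p [0.5597 0.0107 0.0433] yaw 82.21 F [ 0.88 -8.92 -0.21] M [-1.5  -0.21 -0.06] w 0.0256 zt [ 0.    -0.003 -1.   ]
t 18.5667 p [0.5597 0.0107 0.0433] yaw 82.21 F [ 1.03 -9.45  0.36] M [-1.5  -0.17 -0.03] w 0.0257 zt [ 0.    -0.002 -1.   ]
```

```bash
H="python3 -m handwheel"
$H '[[[0,0,0,0],[0,0,0,0],[0,0,0,0],[0,0,0,0]]]' 48 20 >/dev/null; python3 st.py
$H '[[[0,0,-0.01,0],[0,0,-0.02,0],[0,0,-0.04,0],[0,0,-0.04,0],[0,0,0,0]]]' >/dev/null; python3 st.py
python3 - <<'E'
from h import *
im,D2=env.get_image("scene")
b=cv2.resize(cv2.convertScaleAbs(im[:,:,::-1][165:285,105:255],alpha=1.3),None,fx=5,fy=5,interpolation=cv2.INTER_CUBIC)
cv2.imwrite("pics/s5c.png",b)
E
```

```text
t 18.9 p [0.5591 0.0125 0.0432] yaw 82.22 F [ 0.8  -0.17  0.36] M [ 0.03 -0.05 -0.02] w 0.0409 zt [-0.001  0.    -1.   ]
t 19.3167 p [0.5621 0.012  0.1615] yaw 82.24 F [ 1.07 -0.5   1.41] M [ 0.01 -0.01  0.02] w 0.0409 zt [ 0.013 -0.002 -1.   ]
```

View pics/s5c.png

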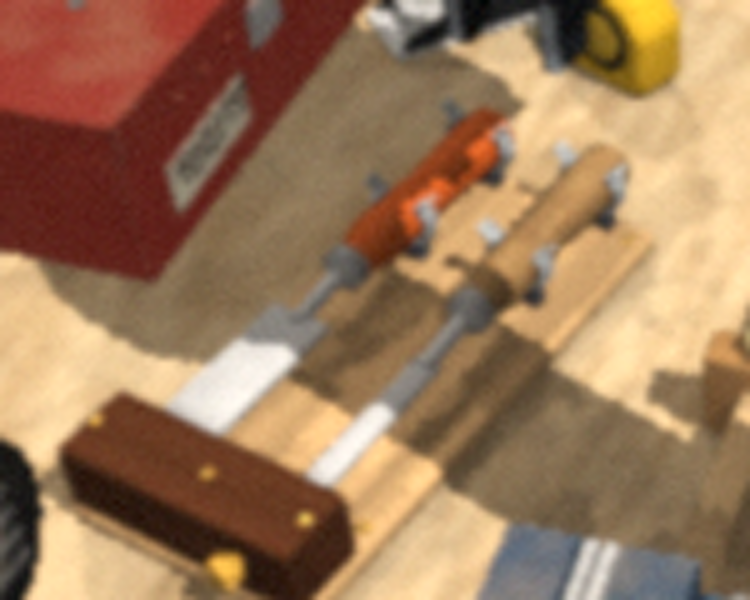

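The chisel sits in both clips (around (520,255) and (590,180)) with its blade inside the guard at (320,480). The gripper is clear, and the tape and gauge look untouched. Handing in.

```bash
python3 -m handwheel '[[[0,0,0,0],[0,0,0,0],[0,0,0,0]]]' >/dev/null; python3 -c "from rig import env; env.close_job()"; python3 st.py
```

```text
the job is handed in; nothing more can be done
the job is handed in; nothing more can be done
```

The chisel is in the free bay, snapped into both clips and pushed up to the cork stop, then released. I handed the job in at about 19.6 s; the hand-in reports no verdict.

- **Clipping in:** I laid the chisel over the clips with its edge about 5 mm short of the pocket. The upward force peaked near 6 N, turned to a downward pull, then rose to about 11 N once seated. The turning moment was close to zero, so both clips were carrying it.
- **Finding the stop:** Sliding through the clips took about 5 N. At TCP y ≈ 0.010, roughly 16 mm inside the pocket, the chisel stopped advancing and the push rose to about 9.4 N. By subtraction, that puts between 4 and 9.4 N on the cork, under the 15 N limit.
- **Last checks:** After opening to 41 mm, the side force dropped to about 0 and the gripper lifted clear. The last picture shows the handle in both clips and the blade in the guard, with the tape and gauge looking untouched.
- **Not checked directly:** I could not measure the force left on the cork after release. The pencil was not in the last picture, but the arm never came near it.
- **Odd readings:** The push resistance rose to 7 N partway, caused by leftover downward load, and fell when I removed it. My first force-guard script also stopped the chain twice because of an exit-code bug, which did no harm. I viewed 11 pictures, one over the budget of 10.

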